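Put the bench ware back in its matching holders

ROBOT

A 7-joint arm with a two-finger parallel gripper is mounted at the origin on the work surface; the furniture and walls round the work are solid. World frame = base frame: x ahead of the robot, y to its left, z up, the work surface at z = 0. Lengths are in m, angles in rad, forces in N, time in s.
With the tool pointing down it reaches from about 0.4 to 0.85 m from the base axis. Payload 10.4 kg.
Tool frame: the origin (TCP) lies on the centre line of the jaws, within the pads' length; the fingertips stand 11 mm ahead of it and the grasp point (between the pads) lies 8 mm behind it (tip_reach is the distance from the TCP to the fingertips, in m); z points along the fingers, y is the line along which they close (so a half turn about z gives the same grasp; the last joint's range is limited). The gripper opens to 85 mm and grips with 20 to 120 N. Pads are 22 mm wide; open, the fingers measure 114 mm over their backs; the gripper's body (76 mm by 85 mm) begins 54 mm behind the grasp point. The pads swing forward as they close: fully open they stand 13 mm farther back than shut.
Start: joints at [1.168, 0.332, -0.065, 1.46, 0.022, 1.35, -0.088], TCP at [0.232, -0.58, 0.242] pointing down, gripper open.
Joint ranges: [-2.6, 2.6], [-0.5, 2.12], [-1.47, 1.34], [0.16, 2.42], [-1.27, 4.41], [0.06, 2.06], [-2.6, 2.6]. Speed limits (rad/s): [2.22, 2.22, 2.79, 2.79, 3.14, 3.14, 3.14].

INTERFACE

Orientations are given as a unit quaternion [x, y, z, w].
In Python, from workcell import get_obs, camera, hand_in, tip_reach gives the robot as it stands. The module is installed in compiled form; this text tells all that it offers.
- The arm moves only by the tool move_arm, never from a script. Its argument "plan" is a list of rows, each an object with "delta_pos": the shift along the tool's x, y, z in a scale on which 1.0 is 0.75 m, a list of three; "turn": the turn, a rotation vector about the tool's x, y, z in normalised numbers (1 is 90 degrees), a list of three; "fingers": the closure, from 0 (fully open) to 1 (shut). A call has 1 to 12 rows; each row is the pose to reach, as a shift and turn from the pose commanded when the call began, along the tool's axes at that moment; what a row does not reach only later rows make up. A row lasts 1/8 s, in which the tool goes at most 62.5 mm and 10.7 degrees, less where a joint would pass 70% of its speed; a pose out of reach is approached as far as the arm can. A shift or turn number past 1, either way, is cut back to 1. A call with a gripper value outside its range is refused whole. The fingers move at their own pace and stop on an object; "force" is the grip in N (left out, the last holds). Time passes only in rows, so rows that repeat a pose let the fingers close. It gives the time, the measured TCP pose, the force, the opening and the grip force at its end, in the units of the state.
- get_obs(): the state, without advancing time (a new reading comes with each control period).
- camera(name): name is "side" or "top"; returns a dict with "color" (480x640x3 uint8, red, green, blue), "range_z" (480x640 float32, m along the optical axis (not along the pixel's ray), 0 where there is no reading), "fx", "fy", "cx", "cy" (pixels), "k1" (the pictures are not rectified: a ray, as slopes to the right and down, at radius r is drawn at 1 + k1 r^2 times it, then the intrinsics apply), "R" (3x3) and "t" (3): a world point X has camera coordinates R X + t. Camera axes: x right, y down, z forward; pixel columns grow to the right and rows downward; lengths in m; the calibration is good to about 2 mm. A picture is of the moment at which its call begins.
- hand_in(): hands the job in; it is judged then, once.
The state is a dict: "clock": time; "joint_pos": joint angles; "joint_velocities": joint speeds; "tau": joint torques, N m; "position": TCP position; "ee_rot": TCP orientation; "ft_force": force on the tool from outside, world axes, zero at the start; "torque": the same for the moment, N m; "grip_width": opening from 0.0 (shut) to 1.0 (fully open); "grasp_force": force on a finger pad.
Only numpy, scipy, OpenCV 4.12 (cv2) and the standard library are available. Lean on these libraries where they do the work, as an engineer would, in place of code of your own. Each camera call takes 0.05 s, during which the arm holds its last target. There are 200 camera calls.

TASK

Put the four loose things away in their places: stand the capped tube, the white sample bottle and the grease tin each upright on the floor of the round well that fits it (the narrowest well for the tube, the middle one for the bottle, the widest for the tin), and lay the T-handled key on the white board so that it covers the black T shape, bar on bar. Do not tip the tube, the bottle or the tin over, and leave the little weighing bottle and the loose white screw cap where they are.

Things in the scene. Friction and masses are not known exactly. Their poses are not given: they have to be found in the camera images.
- tube: slim upright plastic tube with a wider blue screw cap, 110 mm high; body 28 mm across up to 96 mm, cap 34 mm across above that; 22 g. Origin: centre of its underside; z along the tube.
- sample_bottle: plain white upright cylinder, 46 mm across and 100 mm high (flush cap); 85 g. Origin: centre of its underside; z up.
- tin: low round tin, white body with grey-blue press lid, 57 mm across and 41 mm high; body 56 mm across up to 30 mm, lid 57 mm above that; 110 g. Origin: centre of its underside; z up. The lid stays on.
- key: T-handled key lying flat, 80 x 119 x 16 mm, 90 g: red cross bar (80 mm along x, 20 along y, 16 high, middle at y = +50 mm); steel shaft 8 mm thick along y from y = -60 to +40 mm, 4 to 12 mm above the underside. Origin: middle of its length, at underside level; z up. Balances near y = +38; can be gripped by the shaft across x, at y = +26 mm.
- block_small: pale square aluminium holder block, 90 x 90 x 12 mm, screwed to the bench, with one round well 44 mm across (narrowest of the three) in its middle, 9 mm deep with a dark floor 3 mm above the bench. Origin: centre of its underside; z up. Its position among the three block places changes.
- block_medium: pale square aluminium holder block, 90 x 90 x 12 mm, screwed to the bench, with one round well 62 mm across (middle size of the three) in its middle, 9 mm deep with a dark floor 3 mm above the bench. Origin: centre of its underside; z up. Its position among the three block places changes.
- block_large: pale square aluminium holder block, 90 x 90 x 12 mm, screwed to the bench, with one round well 74 mm across (widest of the three) in its middle, 9 mm deep with a dark floor 3 mm above the bench. Origin: centre of its underside; z up. Its position among the three block places changes.
- key_board: white board 100 x 136 x 3 mm fixed on the bench, with a flat black T silhouette of the key. y axis: along the T shaft towards its bar. Origin: on the underside, on the shaft line; bar middle at y = +24 mm, shaft end at y = -86 mm, silhouette middle at y = -26 mm. With the key laid right its origin is at y = -26 mm and its axes are parallel to these.
- weighing_bottle: bystander: small lidded glass weighing bottle, 36 mm across, 64 mm high. Origin: centre of its underside.
- cap: bystander: loose white ribbed screw cap, 45 mm across, 24 mm high. Origin: centre of its underside.
Not all that is in view belongs to the job. Leave any pink look-alike of the sample_bottle alone. What is shaped like the tin but brown is not meant.

How it is judged:
By the outcome, as a careful person would: the job done as asked, in the order asked, and still so for the second after the job is handed in, with the robot touching nothing.
It also fails if it takes over 115 s, if anything falls off the work surface, if the arm or the gripper's body presses on something with over 40 N, if the wrist force passes 120 N, or if a joint passes its speed limit or range.

## Working session

There is one attempt and no reset: what is moved stays moved. The work goes in short steps, Python scripts to look and compute and a tool call to move; the robot and the scene stay as the last step left them, time stands still between calls to the robot, and variables do not carry over. Pictures are saved under pics/ and viewed, at most 14 in all, crops included, and the job is handed in when it is done.

Besides the shell and the picture viewer there is one more tool, called after "Call:" as a command line: name --argument value ..., lists and objects as JSON in quotes. move_arm: Moves the arm, as the interface text tells. Its arguments: {"type":"object","properties":{"plan":{"type":"array","items":{"type":"object","properties":{"delta_pos":{"type":"array","items":{"type":"number"}},"turn":{"type":"array","items":{"type":"number"}},"fingers":{"type":"number"}}}},"force":{"type":"number"}},"required":["plan"]}

```bash
mkdir -p pics; cat > h.py <<'E'
import numpy as np, cv2
from workcell import get_obs, camera, hand_in, tip_reach
def snap(n,f=None):
    c=camera(n)
    np.savez(f'{n}.npz',**c)
    if f: cv2.imwrite(f'pics/{f}.png',c['color'][:,:,::-1])
    return c
def load(n): return dict(np.load(f'{n}.npz'))
def ray(c,u,v):
    K=np.array([[c['fx'],0,c['cx']],[0,c['fy'],c['cy']],[0,0,1]],float)
    p=cv2.undistortPoints(np.array([[[u,v]]],float),K,np.array([float(c['k1']),0,0,0]))[0,0]
    return np.array([p[0],p[1],1.])
def onz(c,u,v,z):
    R,t=c['R'],c['t']; d=R.T@ray(c,u,v); o=-R.T@t
    return o+d*(z-o[2])/d[2]
def cloud(c):
    K=np.array([[c['fx'],0,c['cx']],[0,c['fy'],c['cy']],[0,0,1]],float)
    g=np.stack(np.meshgrid(np.arange(640),np.arange(480)),-1).reshape(-1,1,2).astype(float)
    p=cv2.undistortPoints(g,K,np.array([float(c['k1']),0,0,0]))[:,0]
    z=c['range_z'].reshape(-1,1)
    P=(np.hstack([p,np.ones((len(p),1))])*z-c['t'])@c['R']
    P[z[:,0]==0]=np.nan
    return P.reshape(480,640,3)
E
python3 - <<'E'
from h import *
for n in('side','top'):
    c=snap(n,n+'0'); print(n,c['fx'],c['k1'],-c['R'].T@c['t'])
print(get_obs(),tip_reach)
E
```

```text
side 566.3458707869465 0.02585942262066704 [ 0.66238942 -0.60285994  0.98203575]
top 549.9028701854909 -0.14371974260455797 [ 0.39841685 -0.01572376  1.2616877 ]
{'clock': 0.1, 'joint_pos': array([ 1.16836737,  0.33282236, -0.06467314,  1.46085781,  0.02158571,
        1.34989349, -0.08852266]), 'joint_velocities': array([ 0.00075889, -0.00209467, -0.00028629, -0.00203965, -0.00012999,
        0.00096609,  0.00075162]), 'tau': array([ 2.73753809e-03, -6.26745057e+01,  4.99590801e-02, -3.92430604e+01,
        1.63201051e-02,  6.96256713e-03, -8.91955369e-05]), 'position': array([ 0.23159446, -0.58016245,  0.24158664]), 'ee_rot': array([ 9.82023197e-01,  1.88759179e-01, -1.47095339e-04, -6.26160315e-04]), 'ft_force': array([-0.37027537,  0.18859978,  0.77036617]), 'torque': array([ 0.06614648,  0.00847711, -0.01282407]), 'grasp_force': 0.0, 'grip_width': 1.0007377727743414} 0.011
```

View pics/top0.png

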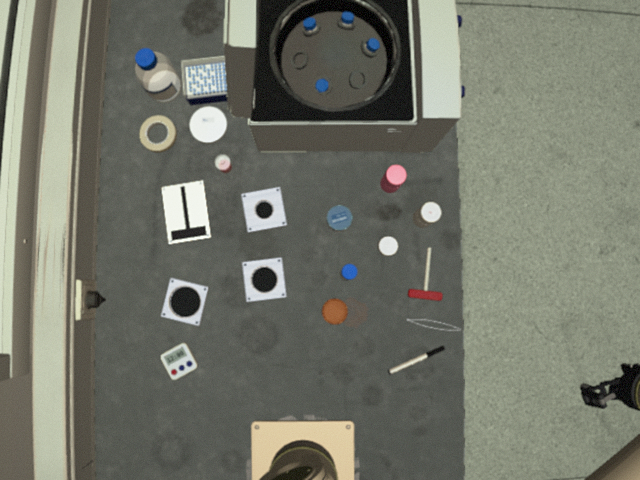

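View pics/side0.png

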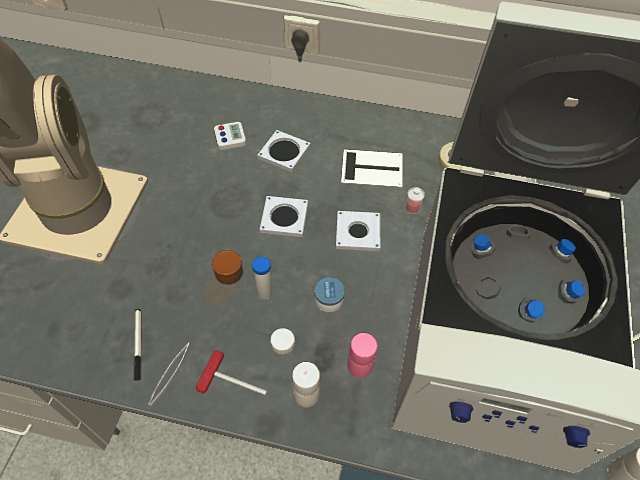

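Candidates in the top view:
- **Tube:** blue cap at (349,271). The centrifuge tubes have blue caps too, and the bottle cap at (146,57).
- **Sample bottle:** white at (430,212). Look-alikes are the pink bottle (395,178), the loose cap (388,246) and the lidded jar (208,124).
- **Tin:** blue-lidded at (340,217). The look-alike is the brown one (334,311).
- **Key:** (425,275). The pen is at (417,360) and the tweezers at (434,324).

I'll check these in a close crop.

```bash
python3 - <<'E'
from h import *
c=load('top'); im=c['color'][:,:,::-1]
a=cv2.resize(im[165:325,325:455],None,fx=3,fy=3,interpolation=cv2.INTER_CUBIC)
b=cv2.resize(im[165:325,155:290],None,fx=3,fy=3,interpolation=cv2.INTER_CUBIC)
cv2.imwrite('pics/crop1.png',np.hstack([a,b]))
P=cloud(c)
for n,u,v in [('tube',349,271),('bot',430,212),('tin',340,217),('pink',396,175),('cap',388,246),('brown',334,311),('bs',264,195),('bm',264,265),('bl',170,300),('board',200,200),('weigh',223,160),('bar',425,295),('shaft',428,265),('bench',300,240)]:
    print(n,u,v,P[v,u].round(3))
s=load('side');Q=cloud(s)
for n,u,v in [('tube',262,264),('bot',306,369),('tin',330,285),('bench',300,250),('bm',268,205)]: print('side',n,Q[v,u].round(3))
E
```

```text
tube 349 271 [ 0.448 -0.102  0.108]
bot 430 212 [ 0.574 -0.278  0.101]
tin 340 217 [ 0.573 -0.088  0.038]
pink 396 175 [ 0.655 -0.206  0.103]
cap 388 246 [ 0.508 -0.197  0.022]
brown 334 311 [ 0.363 -0.073  0.035]
bs 264 195 [0.629 0.085 0.013]
bm 264 265 [0.467 0.084 0.014]
bl 170 300 [0.388 0.302 0.004]
board 200 200 [0.62  0.236 0.003]
weigh 223 160 [0.699 0.173 0.067]
bar 425 295 [ 0.396 -0.28   0.021]
shaft 428 265 [ 0.465 -0.291  0.008]
bench 300 240 [ 0.525  0.003 -0.001]
side tube [ 0.452 -0.1    0.109]
side bot [ 0.576 -0.271  0.101]
side tin [ 0.574 -0.075  0.039]
side bench [0.492 0.012 0.002]
side bm [0.398 0.101 0.013]
```

View pics/crop1.png

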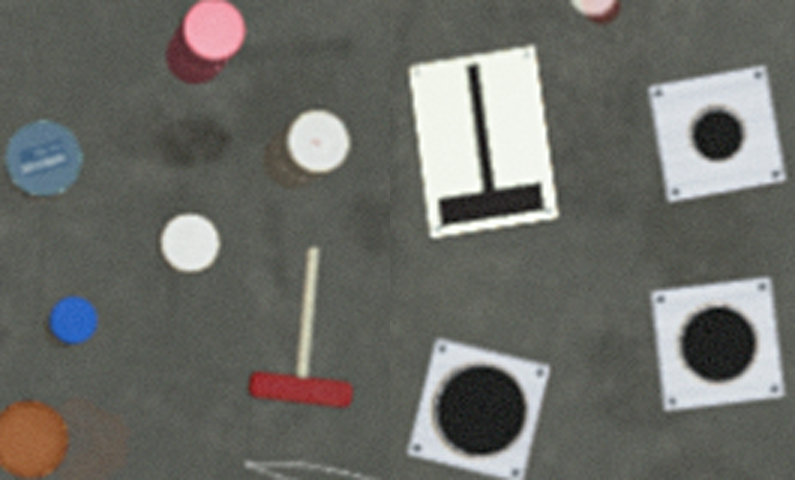

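Choice confirmed: the blue cap is at crop (74,321), the white 46 mm disc at (318,141), the lettered blue tin at (44,158) and the red/steel key at (302,390). The wells are, by size: small (717,134), medium (718,344), large (481,410). Next I measure them in both cameras.

```bash
cat > meas.py <<'E'
from h import *
def blobs(c,roi,f):
    u0,v0,u1,v1=roi; im=c['color'][v0:v1,u0:u1]; hsv=cv2.cvtColor(im,cv2.COLOR_RGB2HSV).astype(int)
    m=f(hsv[...,0],hsv[...,1],hsv[...,2]).astype(np.uint8)
    k,l,s,_=cv2.connectedComponentsWithStats(m); i=1+np.argmax(s[1:,4])
    m=(l==i).astype(np.uint8)
    cn=max(cv2.findContours(m,cv2.RETR_EXTERNAL,cv2.CHAIN_APPROX_NONE)[0],key=len)[:,0]+[u0,v0]
    return cn,np.argwhere(m)[:,::-1]+[u0,v0]
def W(c,px,z): return np.array([onz(c,u,v,z)[:2] for u,v in px])
blue=lambda h,s,v:(h>95)&(h<130)&(s>150)
lid=lambda h,s,v:(h>90)&(h<125)&(s>60)
white=lambda h,s,v:(s<40)&(v>185)
pale=lambda h,s,v:(s<45)&(v>150)
dark=lambda h,s,v:(v<48)
red=lambda h,s,v:((h<8)|(h>170))&(s>120)
def circ(c,roi,f,z):
    cn,_=blobs(c,roi,f); (x,y),r=cv2.minEnclosingCircle(W(c,cn,z).astype(np.float32)); e=cv2.fitEllipse((W(c,cn,z)*1000).astype(np.float32))
    return np.round([x,y,2*r],4),np.round(e[0],1),np.round(e[1],1)
def rect(c,roi,f,z):
    cn,_=blobs(c,roi,f); r=cv2.minAreaRect((W(c,cn,z)*1000).astype(np.float32)); return np.round(r[0],1),np.round(r[1],1),round(r[2],2)
E
python3 - <<'E'
from meas import *
t=load('top');s=load('side')
for n,tr,sr,f,z in [('tube',(335,255,365,285),(245,250,280,276),blue,.11),('bot',(410,195,450,230),(285,355,325,392),white,.1),('tin',(320,200,360,236),(308,272,350,308),lid,.041),('cap',(370,230,405,262),(265,322,300,346),white,.024)]:
    print(n,circ(t,tr,f,z),circ(s,sr,f,z))
for n,tr,sr in [('small',(235,180,295,238),(330,200,385,255)),('med',(235,250,295,306),(255,190,312,240)),('large',(155,270,215,330),(252,125,315,172))]:
    print(n,rect(t,tr,pale,.012),rect(s,sr,pale,.012),'well',circ(t,tr,dark,.003),circ(s,sr,dark,.003))
for n,c,r,b,k in[('t',t,(155,172,218,250),(400,285,450,305),0),('s',s,(335,145,410,190),(190,345,228,395),0)]:
    print('board',rect(c,r,white,.003)); cn,px=blobs(c,r,dark); 
    w=W(c,px,.003)*1000; print('T',w.mean(0),rect(c,r,dark,.003)); e=np.linalg.svd(w-w.mean(0))[2]; print(e[0])
    print('bar',rect(c,b,red,.016),W(c,blobs(c,b,red)[1],.016).mean(0))
for q in[(428.8,248.5),(427,289)]: print('shaft top',onz(t,*q,.012)[:2])
for q in[(265.5,392.5),(215,373)]: print('shaft side',onz(s,*q,.012)[:2])
for q in[(312.5,188.5),(312,228)]:pass
E
```

```text
tube (array([ 0.4477, -0.1013,  0.032 ]), array([ 447.9, -101.4]), array([29.9, 30.6])) (array([ 0.4501, -0.1045,  0.0383]), array([ 450.5, -104.1]), array([31., 37.]))
bot (array([ 0.575 , -0.2802,  0.0428]), array([ 574.9, -280.1]), array([40.4, 41.5])) (array([ 0.5776, -0.28  ,  0.0436]), array([ 577.7, -280. ]), array([40.7, 42.3]))
tin (array([ 0.5713, -0.0856,  0.0563]), array([571.9, -85.9]), array([52.2, 52.9])) (array([ 0.5746, -0.0878,  0.0596]), array([575.1, -87.5]), array([54.1, 57.6]))
cap (array([ 0.5094, -0.197 ,  0.0423]), array([ 509.3, -197. ]), array([39.8, 40.6])) (array([ 0.5123, -0.1961,  0.0428]), array([ 511.7, -194.4]), array([34.6, 42.8]))
small (array([596. ,  86.2]), array([91.4, 91.6]), 10.25) (array([598.5,  84.7]), array([91.1, 96.3]), 11.39) well (array([0.5955, 0.0859, 0.035 ]), array([595.8,  86.2]), array([32.2, 33. ])) (array([0.5996, 0.086 , 0.0353]), array([598. ,  88.8]), array([32.2, 36.7]))
med (array([434.9,  85.1]), array([91.2, 91.4]), 6.6) (array([437.4,  85.5]), array([91.2, 91.8]), 6.51) well (array([0.435 , 0.0852, 0.0526]), array([435
[... 329 characters left out ...]
0.0662]), array([386.6, 270.7]), array([59.2, 64.3]))
board (array([592.8, 269.3]), array([136.2,  99.6]), 8.77)
T [555.65009206 263.80348503] (array([591.9, 269.2]), array([115. ,  75.9]), 8.61)
[-0.98858258 -0.15068005]
bar (array([ 398. , -280.3]), array([77.4, 19.3]), 83.07) [ 0.39791446 -0.28046547]
board (array([595.5, 270. ]), array([136.8,  99.7]), 8.65)
T [566.69702374 261.34622152] (array([567. , 261.9]), array([30.5,  9.9]), 37.32)
[0.87631565 0.48173735]
bar (array([ 402.5, -283.2]), array([79.5, 20.1]), 82.86) [ 0.40252014 -0.28392361]
shaft top [ 0.50284041 -0.29322431]
shaft top [ 0.41008903 -0.28690543]
shaft side [ 0.50944613 -0.29650927]
shaft side [ 0.41225035 -0.28351206]
```

The rows are not in the units I measure in: shifts go in shares of 0.75 m and turns go in shares of 90 degrees. I convert before sending: 0.379 m / 0.75 = 0.5053, -0.363 m / 0.75 = -0.484, 0.38 rad / 1.5708 = 0.2419.

Call:
move_arm --plan '[{"delta_pos":[0.5053,-0.484,0.04],"turn":[0,0,0.2419],"fingers":0.2},{"delta_pos":[0.5053,-0.484,0.04],"turn":[0,0,0.2419],"fingers":0.2},{"delta_pos":[0.5053,-0.484,0.04],"turn":[0,0,0.2419],"fingers":0.2},{"delta_pos":[0.5053,-0.484,0.04],"turn":[0,0,0.2419],"fingers":0.2},{"delta_pos":[0.5053,-0.484,0.04],"turn":[0,0,0.2419],"fingers":0.2},{"delta_pos":[0.5053,-0.484,0.04],"turn":[0,0,0.2419],"fingers":0.2},{"delta_pos":[0.5053,-0.484,0.04],"turn":[0,0,0.2419],"fingers":0.2},{"delta_pos":[0.5053,-0.484,0.04],"turn":[0,0,0.2419],"fingers":0.2},{"delta_pos":[0.5053,-0.484,0.04],"turn":[0,0,0.2419],"fingers":0.2},{"delta_pos":[0.5053,-0.484,0.04],"turn":[0,0,0.2419],"fingers":0.2},{"delta_pos":[0.5053,-0.484,0.04],"turn":[0,0,0.2419],"fingers":0.2},{"delta_pos":[0.5053,-0.484,0.04],"turn":[0,0,0.2419],"fingers":0.2}]' --force 25

```text
clock: 1.6
position: [0.4487, -0.104, 0.2122]
ee_rot: [1.0, -0.001, -0.0, 0.0]
ft_force: [0.4, -0.1, -0.3]
grip_width: 0.799
grasp_force: 0.0
```

To row units: 0.152 m / 0.75 = 0.2027, -0.0015 m / 0.75 = -0.002.

Call:
move_arm --plan '[{"delta_pos":[0,-0.002,0.0667],"turn":[0,0,0],"fingers":0.2},{"delta_pos":[0,-0.002,0.12],"turn":[0,0,0],"fingers":0.2},{"delta_pos":[0,-0.002,0.1667],"turn":[0,0,0],"fingers":0.2},{"delta_pos":[0,-0.002,0.2],"turn":[0,0,0],"fingers":0.2},{"delta_pos":[0,-0.002,0.2027],"turn":[0,0,0],"fingers":0.2},{"delta_pos":[0,-0.002,0.2027],"turn":[0,0,0],"fingers":0.45},{"delta_pos":[0,-0.002,0.2027],"turn":[0,0,0],"fingers":0.6},{"delta_pos":[0,-0.002,0.2027],"turn":[0,0,0],"fingers":0.7},{"delta_pos":[0,-0.002,0.2027],"turn":[0,0,0],"fingers":0.85},{"delta_pos":[0,-0.002,0.2027],"turn":[0,0,0],"fingers":0.85},{"delta_pos":[0,-0.002,0.2027],"turn":[0,0,0],"fingers":0.85},{"delta_pos":[0,-0.002,0.2027],"turn":[0,0,0],"fingers":0.85}]' --force 25

```text
clock: 3.1
position: [0.4503, -0.1015, 0.0615]
ee_rot: [1.0, -0.0, 0.001, 0.0]
ft_force: [-0.3, -0.3, 7.3]
grip_width: 0.331
grasp_force: 19.1
```

To row units: -0.187 m / 0.75 = -0.2493, 0.147 m / 0.75 = 0.196.

Call:
move_arm --plan '[{"delta_pos":[0,0,-0.0267],"turn":[0,0,0],"fingers":0.85},{"delta_pos":[0,0,-0.08],"turn":[0,0,0],"fingers":0.85},{"delta_pos":[0,0,-0.1333],"turn":[0,0,0],"fingers":0.85},{"delta_pos":[0.0267,-0.0333,-0.1333],"turn":[0,0,0],"fingers":0.85},{"delta_pos":[0.06,-0.08,-0.1333],"turn":[0,0,0],"fingers":0.85},{"delta_pos":[0.1,-0.1333,-0.1333],"turn":[0,0,0],"fingers":0.85},{"delta_pos":[0.1467,-0.1867,-0.1333],"turn":[0,0,0],"fingers":0.85},{"delta_pos":[0.18,-0.2267,-0.1333],"turn":[0,0,0],"fingers":0.85},{"delta_pos":[0.196,-0.2493,-0.1333],"turn":[0,0,0],"fingers":0.85},{"delta_pos":[0.196,-0.2493,-0.1333],"turn":[0,0,0],"fingers":0.85},{"delta_pos":[0.196,-0.2493,-0.1333],"turn":[0,0,0],"fingers":0.85}]'

```text
clock: 4.47
position: [0.5958, 0.0846, 0.1603]
ee_rot: [1.0, -0.0, -0.0, 0.0]
ft_force: [0.5, -0.8, -0.2]
grip_width: 0.33
grasp_force: 19.5
```

```bash
python3 - <<'E'
from h import *
c=snap('side'); o=get_obs(); print(o['joint_pos'].round(2),o['position'],o['ft_force'],o['grip_width'])
im=c['color'][60:300,250:490,::-1]
cv2.imwrite('pics/c2.png',cv2.resize(im,None,fx=2.4,fy=2.4))
E
```

```text
[ 0.26  0.4  -0.6   1.6   0.24  1.21 -1.96] [0.59584733 0.08424276 0.16038232] [-0.46728714 -0.4516433  -0.15048286] 0.3316716652576954
```

View pics/c2.png

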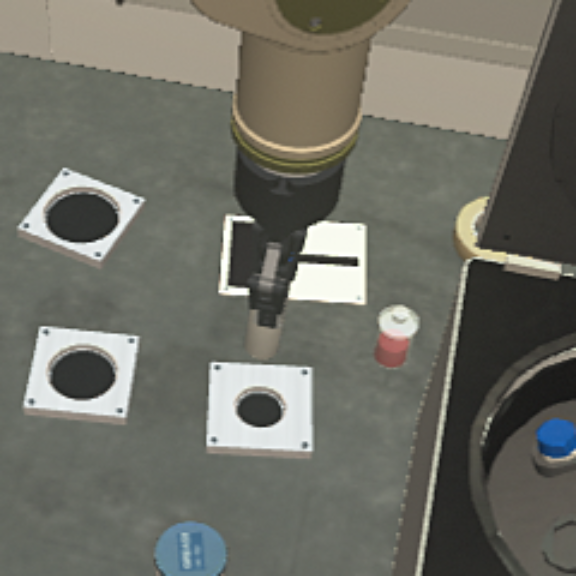

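The tube hangs upright at crop (262,335), on line for the small well at (260,408). I'll lower it.

To row units: 0.096 m / 0.75 = 0.128, -0.001 m / 0.75 = -0.0013.

Call:
move_arm --plan '[{"delta_pos":[0.0013,-0.0013,0.04],"turn":[0,0,0],"fingers":0.85},{"delta_pos":[0.0013,-0.0013,0.08],"turn":[0,0,0],"fingers":0.85},{"delta_pos":[0.0013,-0.0013,0.1067],"turn":[0,0,0],"fingers":0.85},{"delta_pos":[0.0013,-0.0013,0.1227],"turn":[0,0,0],"fingers":0.85},{"delta_pos":[0.0013,-0.0013,0.128],"turn":[0,0,0],"fingers":0.85},{"delta_pos":[0.0013,-0.0013,0.128],"turn":[0,0,0],"fingers":0.85},{"delta_pos":[0.0013,-0.0013,0.128],"turn":[0,0,0],"fingers":0.55},{"delta_pos":[0.0013,-0.0013,0.128],"turn":[0,0,0],"fingers":0.45},{"delta_pos":[0.0013,-0.0013,0.128],"turn":[0,0,0],"fingers":0.3},{"delta_pos":[0.0013,-0.0013,0.128],"turn":[0,0,0],"fingers":0.2}]'

```text
clock: 5.78
position: [0.5972, 0.0866, 0.0643]
ee_rot: [1.0, -0.0, 0.0, 0.0]
ft_force: [-0.5, -0.1, -0.0]
grip_width: 0.799
grasp_force: 0.0
```

To row units: 0.3666 m / 0.75 = 0.4888, -0.021 m / 0.75 = -0.028.

Call:
move_arm --plan '[{"delta_pos":[0,0,-0.04],"turn":[0,0,0],"fingers":0.15},{"delta_pos":[0,0,-0.1067],"turn":[0,0,0],"fingers":0.15},{"delta_pos":[0,0,-0.1667],"turn":[0,0,0],"fingers":0.15},{"delta_pos":[-0.028,0.0667,-0.1667],"turn":[0,0,0],"fingers":0.15},{"delta_pos":[-0.028,0.1467,-0.1667],"turn":[0,0,0],"fingers":0.15},{"delta_pos":[-0.028,0.2267,-0.1667],"turn":[0,0,0],"fingers":0.15},{"delta_pos":[-0.028,0.3067,-0.1667],"turn":[0,0,0],"fingers":0.15},{"delta_pos":[-0.028,0.3867,-0.1667],"turn":[0,0,0],"fingers":0.15},{"delta_pos":[-0.028,0.4533,-0.1667],"turn":[0,0,0],"fingers":0.15},{"delta_pos":[-0.028,0.4888,-0.1667],"turn":[0,0,0],"fingers":0.15},{"delta_pos":[-0.028,0.4888,-0.1667],"turn":[0,0,0],"fingers":0.15},{"delta_pos":[-0.028,0.4888,-0.1667],"turn":[0,0,0],"fingers":0.15}]'

```text
clock: 7.28
position: [0.5764, -0.2787, 0.1893]
ee_rot: [1.0, 0.0, 0.0, -0.0]
ft_force: [0.2, 0.6, -0.1]
grip_width: 0.847
grasp_force: 0.0
```

```bash
python3 - <<'E'
from meas import *
c=snap('top'); s=snap('side'); o=get_obs(); print(o['joint_pos'].round(2),o['position'])
im=np.hstack([cv2.resize(c['color'][170:250,220:320],None,fx=3.9,fy=3.9),cv2.resize(s['color'][180:260,320:420],None,fx=3.9,fy=3.9)])
cv2.imwrite('pics/c3.png',im[:,:,::-1])
print(circ(c,(235,180,295,238),blue,.113),circ(s,(330,150,385,255),blue,.113))
E
```

```text
[ 0.71  0.43 -0.44  1.47  0.19  1.28 -1.32] [ 0.57654745 -0.27833355  0.18951227]Traceback (most recent call last):
  File "<stdin>", line 5, in <module>
  File "meas.py", line 17, in circ
    cn,_=blobs(c,roi,f); (x,y),r=cv2.minEnclosingCircle(W(c,cn,z).astype(np.float32)); e=cv2.fitEllipse((W(c,cn,z)*1000).astype(np.float32))
         ~~~~~^^^^^^^^^
  File "meas.py", line 5, in blobs
    k,l,s,_=cv2.connectedComponentsWithStats(m); i=1+np.argmax(s[1:,4])
                                                     ~~~~~~~~~^^^^^^^^^
    return _wrapfunc(a, 'argmax', axis=axis, out=out, **kwds)
    return bound(*args, **kwds)
ValueError: attempt to get argmax of an empty sequence
```

View pics/c3.png

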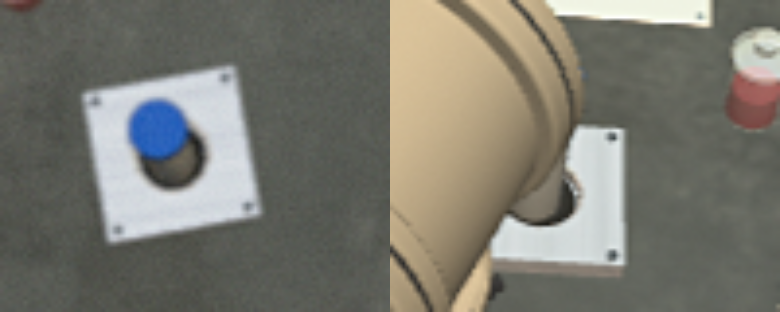

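The tube stands in the small well: cap at crop (158,128), body going into the dark well at (172,165). Next, the bottle.

To row units: 0.134 m / 0.75 = 0.1787, 0.001 m / 0.75 = 0.0013.

Call:
move_arm --plan '[{"delta_pos":[0,0.0013,0.0667],"turn":[0,0,0],"fingers":0.15},{"delta_pos":[0,0.0013,0.12],"turn":[0,0,0],"fingers":0.15},{"delta_pos":[0,0.0013,0.1533],"turn":[0,0,0],"fingers":0.15},{"delta_pos":[0,0.0013,0.1747],"turn":[0,0,0],"fingers":0.15},{"delta_pos":[0,0.0013,0.1787],"turn":[0,0,0],"fingers":0.15},{"delta_pos":[0,0.0013,0.1787],"turn":[0,0,0],"fingers":0.3},{"delta_pos":[0,0.0013,0.1787],"turn":[0,0,0],"fingers":0.42},{"delta_pos":[0,0.0013,0.1787],"turn":[0,0,0],"fingers":0.5},{"delta_pos":[0,0.0013,0.1787],"turn":[0,0,0],"fingers":0.6},{"delta_pos":[0,0.0013,0.1787],"turn":[0,0,0],"fingers":0.65},{"delta_pos":[0,0.0013,0.1787],"turn":[0,0,0],"fingers":0.65},{"delta_pos":[0,0.0013,0.1787],"turn":[0,0,0],"fingers":0.65}]' --force 30

```text
clock: 8.88
position: [0.5768, -0.2811, 0.0566]
ee_rot: [1.0, -0.0, 0.001, 0.0]
ft_force: [-0.4, 1.6, 6.7]
grip_width: 0.519
grasp_force: 30.4
```

To row units: -0.3655 m / 0.75 = -0.4873, -0.14 m / 0.75 = -0.1867.

Call:
move_arm --plan '[{"delta_pos":[0,0,-0.0267],"turn":[0,0,0],"fingers":0.65},{"delta_pos":[0,0,-0.08],"turn":[0,0,0],"fingers":0.65},{"delta_pos":[0,0,-0.1333],"turn":[0,0,0],"fingers":0.65},{"delta_pos":[-0.0133,-0.0333,-0.1333],"turn":[0,0,0],"fingers":0.65},{"delta_pos":[-0.04,-0.1,-0.1333],"turn":[0,0,0],"fingers":0.65},{"delta_pos":[-0.0667,-0.1733,-0.1333],"turn":[0,0,0],"fingers":0.65},{"delta_pos":[-0.0933,-0.2467,-0.1333],"turn":[0,0,0],"fingers":0.65},{"delta_pos":[-0.1227,-0.32,-0.1333],"turn":[0,0,0],"fingers":0.65},{"delta_pos":[-0.1507,-0.3933,-0.1333],"turn":[0,0,0],"fingers":0.65},{"delta_pos":[-0.176,-0.46,-0.1333],"turn":[0,0,0],"fingers":0.65},{"delta_pos":[-0.1867,-0.4873,-0.1333],"turn":[0,0,0],"fingers":0.65},{"delta_pos":[-0.1867,-0.4873,-0.1333],"turn":[0,0,0],"fingers":0.65}]'

```text
clock: 10.38
position: [0.4359, 0.0861, 0.1564]
ee_rot: [1.0, 0.002, 0.001, 0.0]
ft_force: [0.5, -0.6, -0.3]
grip_width: 0.517
grasp_force: 31.1
```

```bash
python3 - <<'E'
from h import *
c=snap('side'); o=get_obs(); print(o['joint_pos'].round(2),o['position'],o['ft_force'],o['grip_width'])
im=c['color'][60:300,190:430,::-1]
cv2.imwrite('pics/c4.png',cv2.resize(im,None,fx=2.4,fy=2.4))
E
```

```text
[ 0.42  0.05 -0.72  1.99  0.04  1.11 -1.89] [0.43639565 0.08461005 0.15619018] [-0.04294321 -0.67833577 -1.033741  ] 0.514494861156274
```

View pics/c4.png

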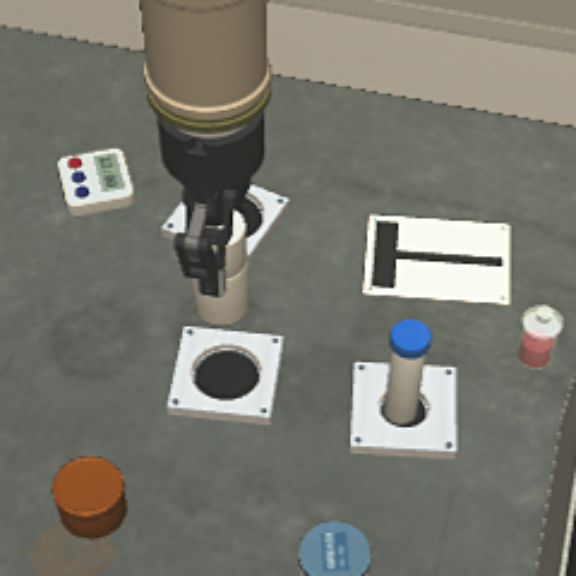

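The bottle hangs upright at crop (222,285), above the medium well at (226,373). The tube is standing at (408,380). I'll lower the bottle.

To row units: 0.0965 m / 0.75 = 0.1287, 0.092 m / 0.75 = 0.1227.

Call:
move_arm --plan '[{"delta_pos":[0,0,0.04],"turn":[0,0,0],"fingers":0.65},{"delta_pos":[0,0,0.08],"turn":[0,0,0],"fingers":0.65},{"delta_pos":[0,0,0.1067],"turn":[0,0,0],"fingers":0.65},{"delta_pos":[0,0,0.1227],"turn":[0,0,0],"fingers":0.65},{"delta_pos":[0,0,0.1287],"turn":[0,0,0],"fingers":0.65},{"delta_pos":[0,0,0.1287],"turn":[0,0,0],"fingers":0.65},{"delta_pos":[0,0,0.1287],"turn":[0,0,0],"fingers":0.4},{"delta_pos":[0,0,0.1287],"turn":[0,0,0],"fingers":0.3},{"delta_pos":[0,0,0.1287],"turn":[0,0,0],"fingers":0.15},{"delta_pos":[0,0,0.1287],"turn":[0,0,0],"fingers":0.1}]'

```text
clock: 11.68
position: [0.4362, 0.0845, 0.0589]
ee_rot: [1.0, -0.0, 0.0, 0.0]
ft_force: [-0.1, 0.1, 0.1]
grip_width: 0.9
grasp_force: 0.0
```

Call:
move_arm --plan '[{"delta_pos":[0,0,-0.04],"turn":[0,0,0],"fingers":0},{"delta_pos":[0,0,-0.1067],"turn":[0,0,0],"fingers":0},{"delta_pos":[0,0,-0.16],"turn":[0,0,0],"fingers":0},{"delta_pos":[0.04,0.0533,-0.16],"turn":[0,0,0],"fingers":0},{"delta_pos":[0.0867,0.1133,-0.16],"turn":[0,0,0],"fingers":0},{"delta_pos":[0.1333,0.1733,-0.16],"turn":[0,0,0],"fingers":0},{"delta_pos":[0.1733,0.2133,-0.1333],"turn":[0,0,0],"fingers":0},{"delta_pos":[0.1827,0.2293,-0.08],"turn":[0,0,0],"fingers":0},{"delta_pos":[0.1827,0.2293,-0.0533],"turn":[0,0,0],"fingers":0},{"delta_pos":[0.1827,0.2293,-0.0533],"turn":[0,0,0],"fingers":0},{"delta_pos":[0.1827,0.2293,-0.0533],"turn":[0,0,0],"fingers":0}]'

```text
clock: 13.05
position: [0.5737, -0.0865, 0.1004]
ee_rot: [1.0, 0.001, 0.001, 0.0]
ft_force: [-0.7, 0.7, 0.1]
grip_width: 1.003
grasp_force: 0.0
```

```bash
python3 - <<'E'
from h import *
c=snap('side'); d=snap('top');o=get_obs(); print(o['joint_pos'].round(2),o['position'])
im=np.hstack([cv2.resize(c['color'][165:325,240:400],None,fx=2.4,fy=2.4),cv2.resize(d['color'][165:325,230:390],None,fx=2.4,fy=2.4)])
cv2.imwrite('pics/c5.png',im[:,:,::-1])
E
```

```text
[ 0.53  0.41 -0.55  1.72  0.24  1.08 -1.68] [ 0.57388804 -0.08694896  0.10052566]
```

View pics/c5.png

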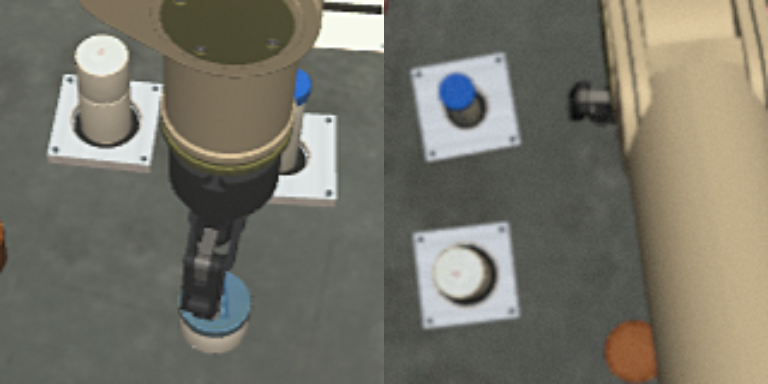

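The bottle stands in the medium well, at (103,90) in the side crop and (464,274) in the top crop. The gripper is over the tin, which I grip next.

To row units: 0.0735 m / 0.75 = 0.098, 0.07 m / 0.75 = 0.0933.

Call:
move_arm --plan '[{"delta_pos":[-0.0013,0,0.04],"turn":[0,0,0],"fingers":0},{"delta_pos":[-0.0013,0,0.0733],"turn":[0,0,0],"fingers":0},{"delta_pos":[-0.0013,0,0.0933],"turn":[0,0,0],"fingers":0},{"delta_pos":[-0.0013,0,0.098],"turn":[0,0,0],"fingers":0},{"delta_pos":[-0.0013,0,0.098],"turn":[0,0,0],"fingers":0.15},{"delta_pos":[-0.0013,0,0.098],"turn":[0,0,0],"fingers":0.3},{"delta_pos":[-0.0013,0,0.098],"turn":[0,0,0],"fingers":0.4},{"delta_pos":[-0.0013,0,0.098],"turn":[0,0,0],"fingers":0.5},{"delta_pos":[-0.0013,0,0.098],"turn":[0,0,0],"fingers":0.5},{"delta_pos":[-0.0013,0,0.098],"turn":[0,0,0],"fingers":0.5},{"delta_pos":[-0.0013,0,0.098],"turn":[0,0,0],"fingers":0.5}]' --force 35

```text
clock: 14.52
position: [0.5729, -0.0874, 0.0267]
ee_rot: [1.0, -0.0, 0.001, 0.0]
ft_force: [-2.3, 0.1, 7.6]
grip_width: 0.641
grasp_force: 36.1
```

Call:
move_arm --plan '[{"delta_pos":[0,0,-0.0267],"turn":[0,0,0],"fingers":0.5},{"delta_pos":[0,0,-0.08],"turn":[0,0,0],"fingers":0.5},{"delta_pos":[0,0,-0.1467],"turn":[0,0,0],"fingers":0.5},{"delta_pos":[-0.0133,-0.0267,-0.1867],"turn":[0,0,0],"fingers":0.5},{"delta_pos":[-0.0467,-0.0867,-0.1867],"turn":[0,0,0],"fingers":0.5},{"delta_pos":[-0.0827,-0.156,-0.1867],"turn":[0,0,0],"fingers":0.5},{"delta_pos":[-0.12,-0.2267,-0.1867],"turn":[0,0,0],"fingers":0.5},{"delta_pos":[-0.1573,-0.2987,-0.1867],"turn":[0,0,0],"fingers":0.5},{"delta_pos":[-0.196,-0.3707,-0.1867],"turn":[0,0,0],"fingers":0.5},{"delta_pos":[-0.2293,-0.4347,-0.1867],"turn":[0,0,0],"fingers":0.5},{"delta_pos":[-0.2493,-0.4727,-0.1867],"turn":[0,0,0],"fingers":0.5},{"delta_pos":[-0.2493,-0.4727,-0.1867],"turn":[0,0,0],"fingers":0.5}]'

```text
clock: 16.02
position: [0.3838, 0.2695, 0.1666]
ee_rot: [1.0, 0.002, 0.001, -0.0]
ft_force: [-0.4, -0.8, -0.9]
grip_width: 0.645
grasp_force: 37.7
```

```bash
python3 - <<'E'
from h import *
c=snap('side'); o=get_obs(); print(o['joint_pos'].round(2),o['position'],o['ft_force'],o['grip_width'])
im=c['color'][40:260,190:430,::-1]
cv2.imwrite('pics/c6.png',cv2.resize(im,None,fx=2.4,fy=2.4))
E
```

```text
[ 0.14  0.13 -0.89  1.92  0.11  1.14 -2.35] [0.38486321 0.26785194 0.16628591] [ 1.06838384  0.14489662 -0.49270977] 0.6440110748859911
```

View pics/c6.png

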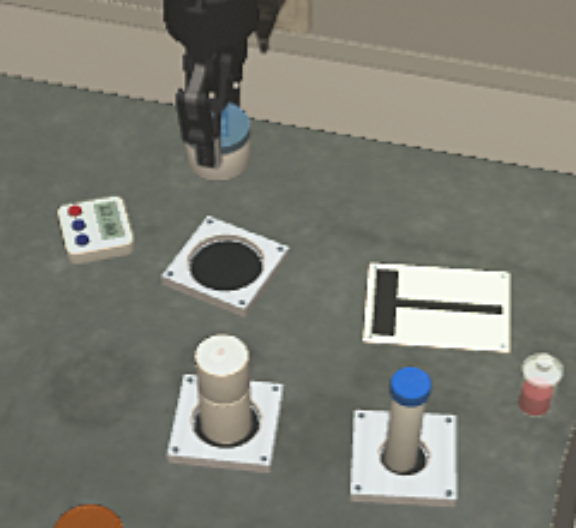

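The tin hangs level at crop (218,145), above the large well at (227,265). The bottle and tube are still standing. I'll lower the tin.

To row units: 0.1365 m / 0.75 = 0.182, 0.11 m / 0.75 = 0.1467.

Call:
move_arm --plan '[{"delta_pos":[0.0013,0,0.0533],"turn":[0,0,0],"fingers":0.5},{"delta_pos":[0.0013,0,0.1067],"turn":[0,0,0],"fingers":0.5},{"delta_pos":[0.0013,0,0.1467],"turn":[0,0,0],"fingers":0.5},{"delta_pos":[0.0013,0,0.1693],"turn":[0,0,0],"fingers":0.5},{"delta_pos":[0.0013,0,0.1787],"turn":[0,0,0],"fingers":0.5},{"delta_pos":[0.0013,0,0.182],"turn":[0,0,0],"fingers":0.5},{"delta_pos":[0.0013,0,0.182],"turn":[0,0,0],"fingers":0.5},{"delta_pos":[0.0013,0,0.182],"turn":[0,0,0],"fingers":0.3},{"delta_pos":[0.0013,0,0.182],"turn":[0,0,0],"fingers":0.2},{"delta_pos":[0.0013,0,0.182],"turn":[0,0,0],"fingers":0.0},{"delta_pos":[0.0013,0,0.182],"turn":[0,0,0],"fingers":0.0}]'

```text
clock: 17.45
position: [0.3862, 0.2671, 0.0288]
ee_rot: [1.0, -0.0, 0.0, 0.0]
ft_force: [-1.1, -0.5, -0.4]
grip_width: 1.003
grasp_force: 0.0
```

To row units: 0.553 m / 0.75 = 0.7373, -0.15 m / 0.75 = -0.2, 0.12 rad / 1.5708 = 0.0764.

Call:
move_arm --plan '[{"delta_pos":[0,0,-0.0667],"turn":[0,0,0],"fingers":0},{"delta_pos":[0,0,-0.1467],"turn":[0,0,0],"fingers":0},{"delta_pos":[0,0,-0.2],"turn":[0,0,0],"fingers":0.2},{"delta_pos":[0.0267,0.04,-0.2],"turn":[0,0,0],"fingers":0.4},{"delta_pos":[0.0507,0.7373,-0.2],"turn":[0,0,0.0764],"fingers":0.5},{"delta_pos":[0.0507,0.7373,-0.2],"turn":[0,0,0.0764],"fingers":0.5},{"delta_pos":[0.0507,0.7373,-0.2],"turn":[0,0,0.0764],"fingers":0.5},{"delta_pos":[0.0507,0.7373,-0.2],"turn":[0,0,0.0764],"fingers":0.5},{"delta_pos":[0.0507,0.7373,-0.2],"turn":[0,0,0.0764],"fingers":0.5},{"delta_pos":[0.0507,0.7373,-0.2],"turn":[0,0,0.0764],"fingers":0.5},{"delta_pos":[0.0507,0.7373,-0.2],"turn":[0,0,0.0764],"fingers":0.5},{"delta_pos":[0.0507,0.7373,-0.2],"turn":[0,0,0.0764],"fingers":0.5}]'

```text
clock: 18.95
position: [0.4232, -0.2646, 0.1789]
ee_rot: [0.998, -0.06, 0.0, 0.0]
ft_force: [0.3, -0.0, 0.3]
grip_width: 0.5
grasp_force: 0.0
```

Call:
move_arm --plan '[{"delta_pos":[0,0,0],"turn":[0,0,0],"fingers":0.5},{"delta_pos":[0,0,0],"turn":[0,0,0],"fingers":0.5}]'

```text
clock: 19.2
position: [0.4234, -0.262, 0.1786]
ee_rot: [0.998, -0.06, -0.0, -0.0]
ft_force: [1.3, 0.7, -0.9]
grip_width: 0.501
grasp_force: 0.0
```

```bash
python3 - <<'E'
from h import *
c=snap('side'); d=snap('top');o=get_obs(); print(o['joint_pos'].round(2),o['position'],o['ee_rot'],o['grip_width'])
im=np.hstack([cv2.resize(d['color'][165:335,155:325],None,fx=2.3,fy=2.3),cv2.resize(c['color'][240:410,150:320],None,fx=2.3,fy=2.3)])
cv2.imwrite('pics/c7.png',im[:,:,::-1])
E
```

```text
[ 0.76  0.12 -0.32  1.86  0.04  1.17 -1.26] [ 0.42364589 -0.26121114  0.17883582] [ 9.98259069e-01 -5.89814707e-02  2.41304006e-06 -1.32138720e-04] 0.5005425776279296
```

View pics/c7.png

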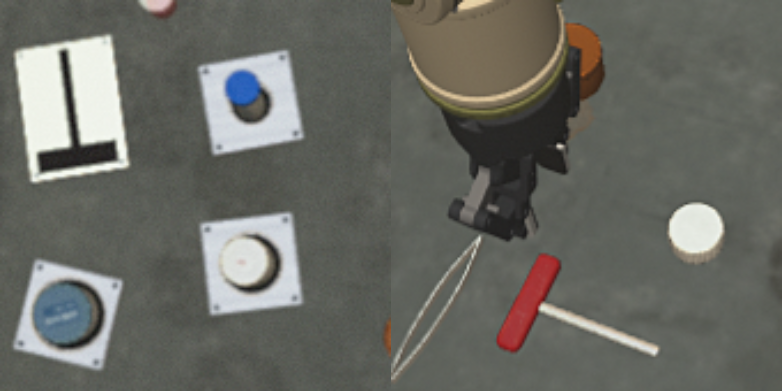

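The tin sits in the large well (66,313). The key's bar is at (528,303) and its shaft ends at (655,350). I'll go down on the shaft.

To row units: 0.1635 m / 0.75 = 0.218, 0.09 m / 0.75 = 0.12.

Call:
move_arm --plan '[{"delta_pos":[0.004,0.0311,0.0533],"turn":[0,0,0],"fingers":0.55},{"delta_pos":[0.004,0.0311,0.12],"turn":[0,0,0],"fingers":0.55},{"delta_pos":[0.004,0.0311,0.1733],"turn":[0,0,0],"fingers":0.55},{"delta_pos":[0.004,0.0311,0.204],"turn":[0,0,0],"fingers":0.55},{"delta_pos":[0.004,0.0311,0.216],"turn":[0,0,0],"fingers":0.55},{"delta_pos":[0.004,0.0311,0.218],"turn":[0,0,0],"fingers":0.55},{"delta_pos":[0.004,0.0311,0.218],"turn":[0,0,0],"fingers":0.7},{"delta_pos":[0.004,0.0311,0.218],"turn":[0,0,0],"fingers":0.8},{"delta_pos":[0.004,0.0311,0.218],"turn":[0,0,0],"fingers":0.9},{"delta_pos":[0.004,0.0311,0.218],"turn":[0,0,0],"fingers":1},{"delta_pos":[0.004,0.0311,0.218],"turn":[0,0,0],"fingers":1},{"delta_pos":[0.004,0.0311,0.218],"turn":[0,0,0],"fingers":1}]' --force 60

```text
clock: 20.8
position: [0.4238, -0.2863, 0.0159]
ee_rot: [0.998, -0.06, 0.0, 0.0]
ft_force: [-2.1, 1.4, 7.0]
grip_width: 0.056
grasp_force: 58.9
```

To row units: -0.37 m / 0.75 = -0.4933, -0.15 m / 0.75 = -0.2, -0.14 rad / 1.5708 = -0.0891.

Call:
move_arm --plan '[{"delta_pos":[0,0,-0.02],"turn":[0,0,0],"fingers":1},{"delta_pos":[0,0,-0.0667],"turn":[0,0,0],"fingers":1},{"delta_pos":[0,0,-0.1333],"turn":[0,0,0],"fingers":1},{"delta_pos":[0,0,-0.2],"turn":[0,0,0],"fingers":1},{"delta_pos":[0.004,-0.0333,-0.2],"turn":[0,0,-0.0127],"fingers":1},{"delta_pos":[0.0133,-0.0933,-0.2],"turn":[0,0,-0.0318],"fingers":1},{"delta_pos":[0.0227,-0.16,-0.2],"turn":[0,0,-0.0509],"fingers":1},{"delta_pos":[0.032,-0.2267,-0.2],"turn":[0,0,-0.07],"fingers":1},{"delta_pos":[0.0413,-0.2933,-0.2],"turn":[0,0,-0.0891],"fingers":1},{"delta_pos":[0.0507,-0.36,-0.2],"turn":[0,0,-0.1082],"fingers":1},{"delta_pos":[0.06,-0.4267,-0.2],"turn":[0,0,-0.1273],"fingers":1},{"delta_pos":[0.0693,-0.4933,-0.2],"turn":[0,0,-0.1464],"fingers":1}]' --force 80

```text
clock: 22.3
position: [0.519, 0.0771, 0.1651]
ee_rot: [0.998, 0.056, -0.0, 0.0]
ft_force: [0.3, -0.6, -0.9]
grip_width: 0.04
grasp_force: 80.0
```

```bash
python3 - <<'E'
from h import *
R=lambda p:(np.cos(p),np.sin(p))
o=get_obs(); q=o['ee_rot']; p=2*np.arctan2(q[1],q[0]); print(o['position'],np.degrees(p),o['joint_pos'].round(2))
d=np.array([.5683,.2658])-o['position'][:2]
print(d@[np.cos(p),np.sin(p)],d@[np.sin(p),-np.cos(p)],'turn',p-np.radians(8.7))
E
```

```text
[0.51897058 0.07710766 0.16511058] 6.389072064348532 [ 0.32  0.23 -0.62  1.8   0.14  1.16 -1.81]
0.0700206103901456 -0.18203105052688118 turn -0.04033330125343375
```

To row units: -0.18 m / 0.75 = -0.24, 0.04 m / 0.75 = 0.0533, -0.04 rad / 1.5708 = -0.0255.

Call:
move_arm --plan '[{"delta_pos":[0.0267,-0.0667,0],"turn":[0,0,-0.0127],"fingers":1},{"delta_pos":[0.0533,-0.1333,0],"turn":[0,0,-0.0255],"fingers":1},{"delta_pos":[0.08,-0.2,0.04],"turn":[0,0,-0.0255],"fingers":1},{"delta_pos":[0.0933,-0.24,0.08],"turn":[0,0,-0.0255],"fingers":1},{"delta_pos":[0.0933,-0.24,0.12],"turn":[0,0,-0.0255],"fingers":1},{"delta_pos":[0.0933,-0.24,0.12],"turn":[0,0,-0.0255],"fingers":1},{"delta_pos":[0.0933,-0.24,0.12],"turn":[0,0,-0.0255],"fingers":1}]'

```text
clock: 23.18
position: [0.5696, 0.2615, 0.0765]
ee_rot: [0.997, 0.075, 0.0, -0.0]
ft_force: [0.6, 0.8, -0.6]
grip_width: 0.038
grasp_force: 80.0
```

```bash
cat > k.py <<'E'
from meas import *
c=snap('side'); d=snap('top')
o=get_obs(); q=o['ee_rot']; p=2*np.arctan2(q[1],q[0]); print(o['position'],np.degrees(p),o['ft_force'],o['grip_width'])
dd=np.array([.5683,.2658])-o['position'][:2]
print(dd@[np.cos(p),np.sin(p)],dd@[np.sin(p),-np.cos(p)],'turn',p-np.radians(8.7))
E
cat > k1.py <<'E'
from k import *
import sys
im=np.hstack([cv2.resize(d['color'][160:280,140:260],None,fx=3.3,fy=3.3),cv2.resize(c['color'][80:200,310:430],None,fx=3.3,fy=3.3)])
cv2.imwrite(f'pics/{sys.argv[1]}.png',im[:,:,::-1])
E
python3 k1.py c8
```

```text
[0.57012465 0.26150695 0.07701975] 8.543117505655996 [-0.65038727 -0.22136692 -0.50691621] 0.04188997391033194
-0.0011666557732405223 -0.00451647257665574 turn -0.0027381160650442327
```

View pics/c8.png

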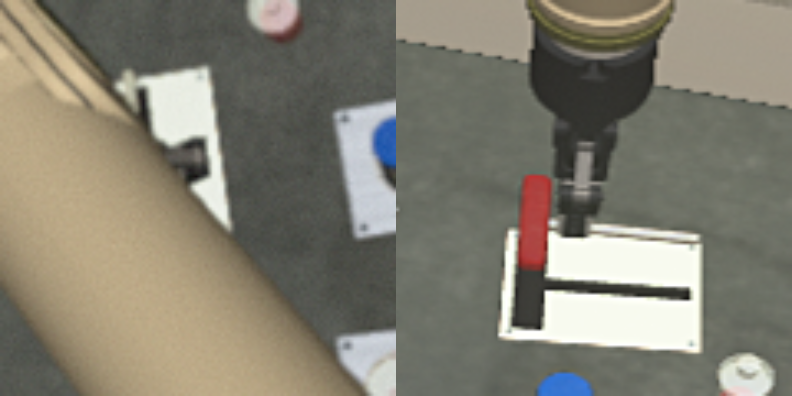

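The key hangs level at side crop (535,220), above the black bar at (530,295). I'll measure the bar in the side view.

```bash
python3 - <<'E'
from meas import *
c=load('side')
r=(310+115//3,80+170//3,310+160//3,80+275//3)
r=(345,130,362,165)
for z in(.0775,.08): print(rect(c,r,red,z))
E
```

```text
(array([546.8, 250.2]), array([18.8, 83.6]), 8.34)
(array([547.1, 247.8]), array([18.7, 83.3]), 8.34)
```

To row units: 0.051 m / 0.75 = 0.068, -0.0045 m / 0.75 = -0.006, -0.003 rad / 1.5708 = -0.0019.

Call:
move_arm --plan '[{"delta_pos":[-0.0013,-0.006,0.0267],"turn":[0,0,-0.0019],"fingers":1},{"delta_pos":[-0.0013,-0.006,0.0533],"turn":[0,0,-0.0019],"fingers":1},{"delta_pos":[-0.0013,-0.006,0.068],"turn":[0,0,-0.0019],"fingers":1},{"delta_pos":[-0.0013,-0.006,0.068],"turn":[0,0,-0.0019],"fingers":1},{"delta_pos":[-0.0013,-0.006,0.068],"turn":[0,0,-0.0019],"fingers":1}]'

```text
clock: 23.9
position: [0.568, 0.266, 0.0246]
ee_rot: [0.997, 0.076, 0.0, -0.0]
ft_force: [-0.6, -0.3, -1.2]
grip_width: 0.041
grasp_force: 80.0
```

```bash
python3 - <<'E'
from k import *
for z in(.0235,.0265): print(rect(c,(335,135,370,195),red,z))
cv2.imwrite('pics/c9.png',cv2.resize(c['color'][110:220,320:430],None,fx=5.4,fy=5.4,interpolation=cv2.INTER_CUBIC)[:,:,::-1])
E
```

```text
[0.56811358 0.26608826 0.02494203] 8.749363168636071 [ 0.01065408  0.05249216 -0.02293123] 0.03962042202857321
0.0001404048817652885 0.0003132589920716597 turn 0.0008615498219166351
(array([546.3, 257. ]), array([19.1, 82.4]), 8.89)
(array([546.7, 254.3]), array([19.1, 82.2]), 8.89)
```

View pics/c9.png

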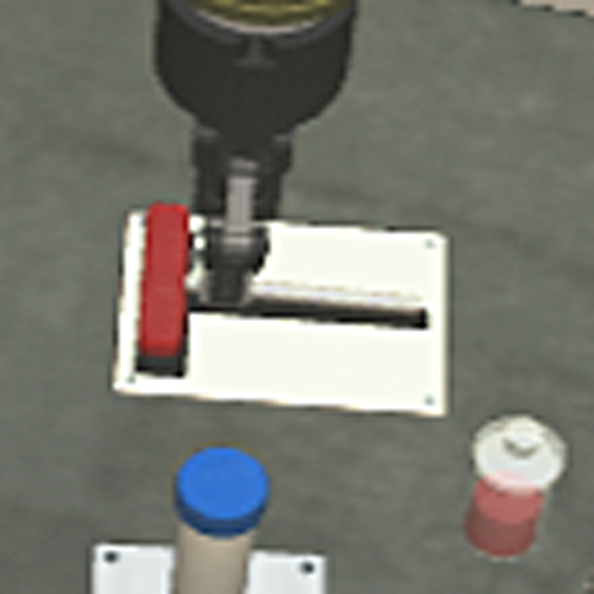

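To row units: 0.005 m / 0.75 = 0.0067, 0.003 m / 0.75 = 0.004.

Call:
move_arm --plan '[{"delta_pos":[0,0,0.004],"turn":[0,0,0],"fingers":1},{"delta_pos":[0,0,0.0067],"turn":[0,0,0],"fingers":1},{"delta_pos":[0,0,0.0067],"turn":[0,0,0],"fingers":1},{"delta_pos":[0,0,0.0067],"turn":[0,0,0],"fingers":1}]'

```text
clock: 24.5
position: [0.5677, 0.2658, 0.0193]
ee_rot: [0.997, 0.076, -0.0, 0.0]
ft_force: [-0.3, 0.3, -1.0]
grip_width: 0.04
grasp_force: 80.0
```

```bash
python3 - <<'E'
from k import *
print(rect(c,(335,135,370,195),red,.019), 'want ~546.1 262.5')
Q=cloud(c); 
for v in range(146,176,4): print(v,Q[v,350].round(4))
cv2.imwrite('pics/c10.png',cv2.resize(c['color'][135:195,330:410],None,fx=9,fy=9,interpolation=cv2.INTER_CUBIC)[:,:,::-1])
E
```

```text
[0.56765748 0.26585769 0.01930082] 8.756321387323306 [-0.00612484  0.19817322 -1.47112585] 0.04063963656911763
0.000626244280010094 0.00015482913906533335 turn 0.0009829936480826862
(array([545.6, 256.5]), array([18.2, 84.2]), 8.59) want ~546.1 262.5
146 [ 5.330e-01  3.252e-01 -4.000e-04]
150 [0.5385 0.292  0.0218]
154 [0.5405 0.2831 0.0183]
158 [0.5431 0.2703 0.0194]
162 [0.546  0.2555 0.0227]
166 [0.548  0.2466 0.0196]
170 [0.5506 0.2336 0.0211]
174 [0.5524 0.226  0.0167]
```

View pics/c10.png

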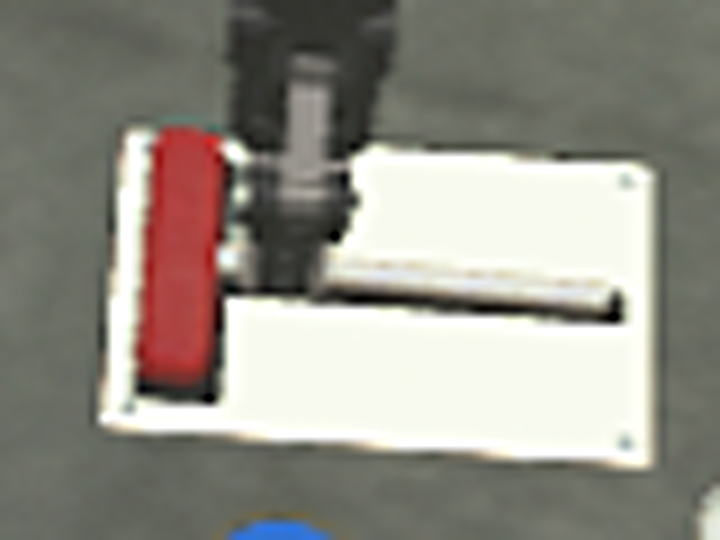

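To row units: 0.22 m / 0.75 = 0.2933, 0.18 m / 0.75 = 0.24.

Call:
move_arm --plan '[{"delta_pos":[0,0,0.0007],"turn":[0,0,0],"fingers":1},{"delta_pos":[0,0,0.0007],"turn":[0,0,0],"fingers":0.8},{"delta_pos":[0,0,0.0007],"turn":[0,0,0],"fingers":0.7},{"delta_pos":[0,0,0.0007],"turn":[0,0,0],"fingers":0.6},{"delta_pos":[0,0,0.0007],"turn":[0,0,0],"fingers":0.5},{"delta_pos":[0,0,-0.0533],"turn":[0,0,0],"fingers":0.5},{"delta_pos":[0,0,-0.1333],"turn":[0,0,0],"fingers":0.5},{"delta_pos":[0,0,-0.2133],"turn":[0,0,0],"fingers":0.5},{"delta_pos":[0,0.08,-0.2133],"turn":[0,0,0],"fingers":0.5},{"delta_pos":[0,0.16,-0.2133],"turn":[0,0,0],"fingers":0.5},{"delta_pos":[0,0.24,-0.2133],"turn":[0,0,0],"fingers":0.5},{"delta_pos":[0,0.2933,-0.2133],"turn":[0,0,0],"fingers":0.5}]'

```text
clock: 26.1
position: [0.6014, 0.0448, 0.1794]
ee_rot: [0.997, 0.075, 0.0, 0.001]
ft_force: [-0.3, 0.4, 1.2]
grip_width: 0.497
grasp_force: 0.0
```

To row units: 0.12 m / 0.75 = 0.16, 0.06 m / 0.75 = 0.08.

Call:
move_arm --plan '[{"delta_pos":[0,0.08,0],"turn":[0,0,0],"fingers":0.5},{"delta_pos":[0,0.16,0],"turn":[0,0,0],"fingers":0.5},{"delta_pos":[0,0.16,0],"turn":[0,0,0],"fingers":0.5}]'

```text
clock: 26.48
position: [0.6194, -0.0771, 0.1787]
ee_rot: [0.997, 0.072, -0.0, 0.001]
ft_force: [-1.4, 0.3, -0.8]
grip_width: 0.497
grasp_force: 0.0
```

```bash
python3 - <<'E'
from k import *
print('bar top',rect(d,(155,172,218,250),red,.019),'want 543.2 261.8 ang 8.7')
print('board',rect(d,(155,172,218,250),lambda h,s,v:white(h,s,v)|red(h,s,v)|dark(h,s,v),.003))
print('bar side',rect(c,(335,135,370,195),red,.019),'want 546.1 262.5')
a=cv2.resize(d['color'][172:248,155:220],None,fx=6,fy=6,interpolation=cv2.INTER_CUBIC)
b=cv2.resize(c['color'][142:193,338:408],None,fx=5.7,fy=5.7,interpolation=cv2.INTER_CUBIC)
b=cv2.copyMakeBorder(b,0,a.shape[0]-b.shape[0],0,0,cv2.BORDER_CONSTANT)
cv2.imwrite('pics/c11.png',np.hstack([a,b])[:,:,::-1])
E
```

```text
[ 0.61932488 -0.07035934  0.1791641 ] 8.688501993254723 [-0.06625965  1.20382929 -0.76060736] 0.5003297341898075
0.0003417245233112362 -0.3400095927512266 turn -0.0002006780751215853
bar top (array([541.2, 258.9]), array([17.8, 76.1]), 8.35) want 543.2 261.8 ang 8.7
board (array([592.5, 269.3]), array([135.3,  99.1]), 8.82)Traceback (most recent call last):
  File "<stdin>", line 4, in <module>
  File "meas.py", line 20, in rect
    cn,_=blobs(c,roi,f); r=cv2.minAreaRect((W(c,cn,z)*1000).astype(np.float32)); return np.round(r[0],1),np.round(r[1],1),round(r[2],2)
         ~~~~~^^^^^^^^^
  File "meas.py", line 5, in blobs
    k,l,s,_=cv2.connectedComponentsWithStats(m); i=1+np.argmax(s[1:,4])
                                                     ~~~~~~~~~^^^^^^^^^
    return _wrapfunc(a, 'argmax', axis=axis, out=out, **kwds)
    return bound(*args, **kwds)
ValueError: attempt to get argmax of an empty sequence
```

To row units: 0.2 m / 0.75 = 0.2667, -0.18 m / 0.75 = -0.24.

Call:
move_arm --plan '[{"delta_pos":[-0.0667,0.0667,0],"turn":[0,0,0],"fingers":0.5},{"delta_pos":[-0.1333,0.1333,0],"turn":[0,0,0],"fingers":0.5},{"delta_pos":[-0.2,0.2,0],"turn":[0,0,0],"fingers":0.5},{"delta_pos":[-0.24,0.2667,0],"turn":[0,0,0],"fingers":0.5},{"delta_pos":[-0.24,0.2667,0],"turn":[0,0,0],"fingers":0.5}]'

```text
clock: 27.2
position: [0.4701, -0.2976, 0.1795]
ee_rot: [0.997, 0.075, -0.0, 0.001]
ft_force: [-0.5, 0.6, 0.0]
grip_width: 0.497
grasp_force: 0.0
```

```bash
python3 - <<'E'
from k import *
# synthetic overlay: project correct key model & compare
def proj(c,X):
    K=np.array([[c['fx'],0,c['cx']],[0,c['fy'],c['cy']],[0,0,1]],float)
    return cv2.projectPoints(np.array(X,float),cv2.Rodrigues(c['R'])[0],c['t'],K,np.array([float(c['k1']),0,0,0]))[0][:,0]
def tform(bx,by,ang,pts):
    a=np.radians(ang+180); y=np.array([np.cos(a),np.sin(a)]); x=np.array([y[1],-y[0]])
    return [[*(np.array([bx,by])+p[0]*x+p[1]*y),p[2]] for p in pts]
bar=lambda z:[(s*.04,.05+t*.01,z) for s,t in((-1,-1),(1,-1),(1,1),(-1,1))]
out=[]
for n,cam,(u0,v0,u1,v1),f,b in(('top',d,(155,172,220,248),6,(.5925,.2693,8.75)),('side',c,(338,140,410,194),5.5,(.5955,.2700,8.65))):
    im=cv2.resize(cam['color'][v0:v1,u0:u1],None,fx=f,fy=f,interpolation=cv2.INTER_CUBIC)
    for z,col in((.019,(0,255,0)),(.003,(0,200,255))):
        p=((proj(cam,tform(*b,bar(z)))-[u0,v0]+.5)*f-.5)
        cv2.polylines(im,[np.round(p).astype(int)],True,col,1)
    p=((proj(cam,tform(*b,[(s*.004,yy,.015-.004*(1-1)) for s,yy in((-1,-.06),(1,-.06),(1,.04),(-1,.04))]))-[u0,v0]+.5)*f-.5)
    cv2.polylines(im,[np.round(p).astype(int)],True,(255,0,255),1)
    out.append(im)
h=max(o.shape[0] for o in out)
out=[cv2.copyMakeBorder(o,0,h-o.shape[0],0,0,cv2.BORDER_CONSTANT) for o in out]
cv2.imwrite('pics/c11.png',np.hstack(out)[:,:,::-1])
E
```

```text
[ 0.47115141 -0.29623116  0.17936293] 8.641918868149055 [-0.13452995  0.54637343  0.52437373] 0.5000782705114869
0.18049570285326394 -0.5410528379162004 turn -0.0010137069840839286
```

View pics/c11.png

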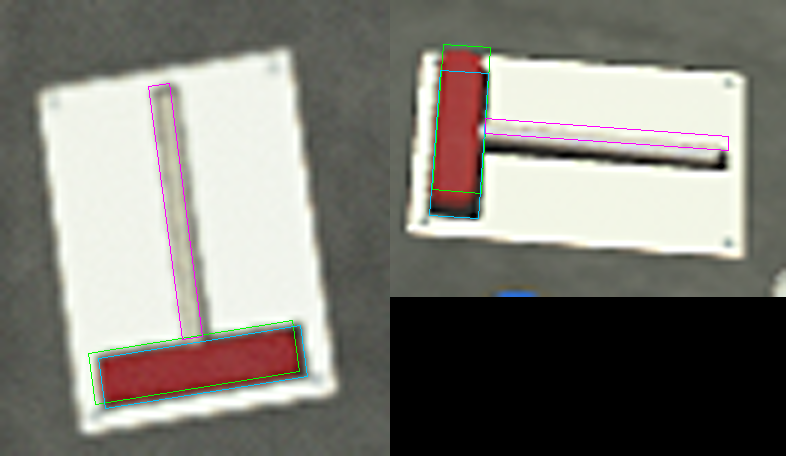

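In both overlays the key lies about 1–2 mm short in x and y (top view bar at (200,365), shaft at (165,90)). I'll regrasp it and shift it by that much.

To row units: -0.54 m / 0.75 = -0.72, 0.18 m / 0.75 = 0.24.

Call:
move_arm --plan '[{"delta_pos":[0.24,-0.72,0],"turn":[0,0,0],"fingers":0.5},{"delta_pos":[0.24,-0.72,0],"turn":[0,0,0],"fingers":0.5},{"delta_pos":[0.24,-0.72,0],"turn":[0,0,0],"fingers":0.5},{"delta_pos":[0.24,-0.72,0],"turn":[0,0,0],"fingers":0.5},{"delta_pos":[0.24,-0.72,0],"turn":[0,0,0],"fingers":0.5},{"delta_pos":[0.24,-0.72,0],"turn":[0,0,0],"fingers":0.5},{"delta_pos":[0.24,-0.72,0],"turn":[0,0,0],"fingers":0.5},{"delta_pos":[0.24,-0.72,0],"turn":[0,0,0],"fingers":0.5},{"delta_pos":[0.24,-0.72,0],"turn":[0,0,0],"fingers":0.5},{"delta_pos":[0.24,-0.72,0],"turn":[0,0,0],"fingers":0.5},{"delta_pos":[0.24,-0.72,0],"turn":[0,0,0],"fingers":0.5},{"delta_pos":[0.24,-0.72,0],"turn":[0,0,0],"fingers":0.5}]'

```text
clock: 28.8
position: [0.5676, 0.265, 0.1794]
ee_rot: [0.997, 0.076, 0.0, 0.0]
ft_force: [-0.8, -0.2, -0.0]
grip_width: 0.503
grasp_force: 0.0
```

Call:
move_arm --plan '[{"delta_pos":[0,0,0],"turn":[0,0,0],"fingers":0.5},{"delta_pos":[0,0,0],"turn":[0,0,0],"fingers":0.5}]'

```text
clock: 29.05
position: [0.5679, 0.2649, 0.1795]
ee_rot: [0.997, 0.076, 0.0, 0.0]
ft_force: [-0.4, -0.3, 0.8]
grip_width: 0.504
grasp_force: 0.0
```

To row units: 0.16 m / 0.75 = 0.2133, 0.157 m / 0.75 = 0.2093.

Call:
move_arm --plan '[{"delta_pos":[0,-0.0013,0.0667],"turn":[0,0,0],"fingers":0.6},{"delta_pos":[0,-0.0013,0.1333],"turn":[0,0,0],"fingers":0.6},{"delta_pos":[0,-0.0013,0.1867],"turn":[0,0,0],"fingers":0.6},{"delta_pos":[0,-0.0013,0.2093],"turn":[0,0,0],"fingers":0.6},{"delta_pos":[0,-0.0013,0.2133],"turn":[0,0,0],"fingers":0.6},{"delta_pos":[0,-0.0013,0.2133],"turn":[0,0,0],"fingers":0.75},{"delta_pos":[0,-0.0013,0.2133],"turn":[0,0,0],"fingers":0.85},{"delta_pos":[0,-0.0013,0.2133],"turn":[0,0,0],"fingers":1},{"delta_pos":[0,-0.0013,0.2133],"turn":[0,0,0],"fingers":1},{"delta_pos":[0,-0.0013,0.2133],"turn":[0,0,0],"fingers":1},{"delta_pos":[0,-0.0013,0.2133],"turn":[0,0,0],"fingers":1}]' --force 50

```text
clock: 30.42
position: [0.5683, 0.2671, 0.0207]
ee_rot: [0.997, 0.076, 0.001, -0.0]
ft_force: [-0.6, -1.4, 5.6]
grip_width: 0.05
grasp_force: 49.2
```

To row units: -0.004 m / 0.75 = -0.0053, 0.0013 m / 0.75 = 0.0017, -0.004 rad / 1.5708 = -0.0025.

Call:
move_arm --plan '[{"delta_pos":[0,0,-0.004],"turn":[0,0,0],"fingers":1},{"delta_pos":[0,0,-0.0053],"turn":[0,0,0],"fingers":1},{"delta_pos":[0.0017,-0.0016,-0.0053],"turn":[0,0,-0.0025],"fingers":1},{"delta_pos":[0.0017,-0.0016,-0.004],"turn":[0,0,-0.0025],"fingers":1},{"delta_pos":[0.0017,-0.0016,0],"turn":[0,0,-0.0025],"fingers":1},{"delta_pos":[0.0017,-0.0016,0],"turn":[0,0,-0.0025],"fingers":1}]'

```text
clock: 31.18
position: [0.5688, 0.2684, 0.0206]
ee_rot: [0.997, 0.078, 0.0, 0.0]
ft_force: [-4.3, -2.7, 14.3]
grip_width: 0.053
grasp_force: 50.9
```

```bash
python3 - <<'E'
from k import *
E
```

```text
[0.56880827 0.26839556 0.02058704] 8.983514509089927 [-5.22337548 -2.81534687 14.30850132] 0.049513986505457006
-0.0009073305659402329 0.002484351012314286 turn 0.004948261660794623
```

To row units: 0.24 m / 0.75 = 0.32, 0.18 m / 0.75 = 0.24.

Call:
move_arm --plan '[{"delta_pos":[0,0,-0.0013],"turn":[0,0,0],"fingers":1},{"delta_pos":[0,0,-0.0013],"turn":[0,0,0],"fingers":0.8},{"delta_pos":[0,0,-0.0013],"turn":[0,0,0],"fingers":0.7},{"delta_pos":[0,0,-0.0013],"turn":[0,0,0],"fingers":0.6},{"delta_pos":[0,0,-0.0013],"turn":[0,0,0],"fingers":0.5},{"delta_pos":[0,0,-0.0533],"turn":[0,0,0],"fingers":0.5},{"delta_pos":[0,0,-0.1333],"turn":[0,0,0],"fingers":0.5},{"delta_pos":[0,0,-0.2133],"turn":[0,0,0],"fingers":0.5},{"delta_pos":[0,0.08,-0.2133],"turn":[0,0,0],"fingers":0.5},{"delta_pos":[0,0.16,-0.2133],"turn":[0,0,0],"fingers":0.5},{"delta_pos":[0,0.24,-0.2133],"turn":[0,0,0],"fingers":0.5},{"delta_pos":[0,0.32,-0.2133],"turn":[0,0,0],"fingers":0.5}]'

```text
clock: 32.78
position: [0.6062, 0.0292, 0.1795]
ee_rot: [0.997, 0.078, 0.0, 0.0]
ft_force: [0.4, 0.0, 0.1]
grip_width: 0.5
grasp_force: 0.0
```

To row units: 0.3 m / 0.75 = 0.4, 0.25 m / 0.75 = 0.3333.

Call:
move_arm --plan '[{"delta_pos":[-0.0667,0.0667,0],"turn":[0,0,0],"fingers":0.5},{"delta_pos":[-0.1333,0.1333,0],"turn":[0,0,0],"fingers":0.5},{"delta_pos":[-0.2,0.2,0],"turn":[0,0,0],"fingers":0.5},{"delta_pos":[-0.24,0.2667,0],"turn":[0,0,0],"fingers":0.5},{"delta_pos":[-0.24,0.3333,0],"turn":[0,0,0],"fingers":0.5},{"delta_pos":[-0.24,0.4,0],"turn":[0,0,0],"fingers":0.5},{"delta_pos":[-0.24,0.4,0],"turn":[0,0,0],"fingers":0.5}]'

```text
clock: 33.65
position: [0.474, -0.2979, 0.1788]
ee_rot: [0.997, 0.075, -0.0, 0.0]
ft_force: [0.9, 0.8, -0.8]
grip_width: 0.501
grasp_force: 0.0
```

```bash
python3 - <<'E'
from k import *
print('bar top',rect(d,(155,172,218,250),red,.019),'was 541.2 258.9')
print('bar side',rect(c,(335,135,370,195),red,.019),'was 545.6 256.5')
a=cv2.resize(d['color'][172:312,155:295],None,fx=4,fy=4,interpolation=cv2.INTER_CUBIC)
b=cv2.resize(c['color'][135:198,335:405],(240,216),interpolation=cv2.INTER_CUBIC)
b=cv2.copyMakeBorder(b,0,a.shape[0]-b.shape[0],0,0,cv2.BORDER_CONSTANT)
cv2.imwrite('pics/c12.png',np.hstack([a,b])[:,:,::-1])
E
```

```text
[ 0.47515582 -0.29306968  0.17903963] 8.95864171318992 [0.58215794 1.33644997 0.01864881] 0.49770851177675923
0.1790359202607651 -0.5375474779612942 turn 0.004514149478162949
bar top (array([541.2, 260. ]), array([17.5, 77.9]), 9.06) was 541.2 258.9
bar side (array([546.3, 258.1]), array([19.1, 82.2]), 8.73) was 545.6 256.5
```

View pics/c12.png

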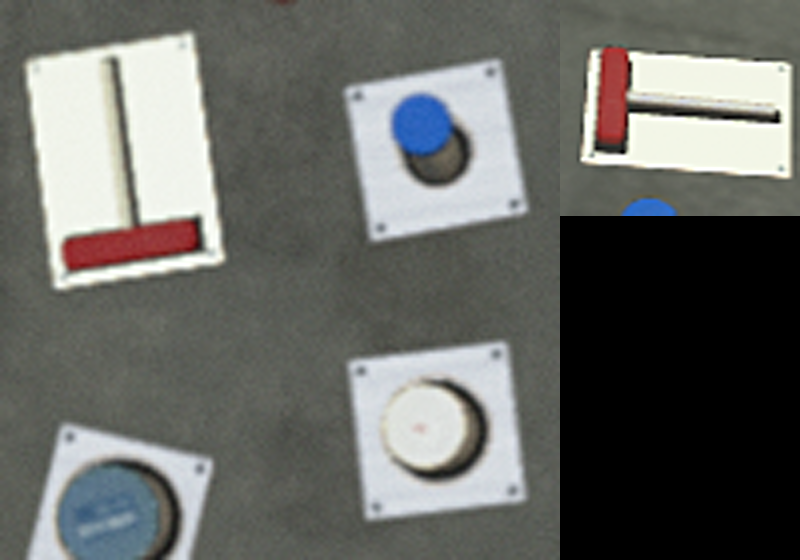

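All four things are in place: the key covers the T with its bar at (132,245), and the tube (422,125), bottle (425,425) and tin (110,515) stand in their wells. I'm handing the job in.

```bash
python3 -c "
from workcell import hand_in
print(hand_in())"
```

```text
the job is handed in; nothing more can be done
None
```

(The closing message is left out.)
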